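# Cover the dispenser and hold its portion gate open

## Robot

A 6-joint arm with a two-finger parallel gripper is mounted at the origin on a cart in front of the work surface, level with it; the furniture and walls round the work are solid. World frame = base frame: x ahead of the robot, y to its left, z up, the work surface at z = 0. Lengths are in m, angles in rad, forces in N, time in s.
With the tool pointing down it reaches from about 0.35 to 0.775 m from the base axis. Payload 5.5 kg.
Tool frame: the origin (TCP) lies where the fingers leave the gripper's body, on its centre line; the fingertips stand 73 mm ahead of it and the grasp point (between the pads) lies 54 mm ahead of it; z points along the fingers, y is the direction in which the jaws open and shut (so a half turn about z gives the same grasp; the last joint's range is limited). The gripper opens to 85 mm and grips with 20 to 120 N. Pads are 22 mm wide; open, the fingers measure 114 mm over their backs; the gripper's body (76 mm by 85 mm) begins 54 mm behind the grasp point. The pads swing forward as they close: fully open they stand 13 mm farther back than shut.
Start: joints at [-0.14, 0.313, 0.046, 1.304, 0, 1.431], TCP at [0.575, -0, 0.304] pointing down, gripper open.
Joint ranges: [-2.76, 2.76], [-0.86, 1.69], [-1.03, 1.26], [-2.2, 2.34], [-1.47, 1.5], [-3.14, 3.14]. Speed limits (rad/s): [2.57, 2.57, 3.14, 3.14, 3.14, 3.14].

## Interface

Orientations are given as a unit quaternion [w, x, y, z].
In Python, from workcell import env, read_camera, job, cut_out gives the robot as it stands.
- The arm moves only by the tool servo_tool, never from a script. Its argument "deltas" is a list of rows, each an object of numbers: "dx", "dy", "dz": the shift along the world's x, y, z in mm; "rx", "ry", "rz": the turn, a rotation vector about the world's x, y, z in rad; "fingers": the closure, from -1 (fully open) to 1 (shut). A call has 1 to 8 rows; each row shifts and turns the commanded pose from where the row before left it; what a row does not reach is not made up. A row lasts 1/10 s, in which the tool goes at most 50 mm and 8.59 degrees, less where a joint would pass 70% of its speed; a pose out of reach is approached as far as the arm can. A call is refused whole if a number of a shift passes 50 or a number of a turn 0.15, either way. A call with a gripper value outside its range is refused whole. The fingers move at their own pace and stop on an object; "newtons" is the grip in N (left out, the last holds). Time passes only in rows, so rows that do not move let the fingers close. It gives the time, the measured TCP pose, the force and the opening at its end, in the units of the state.
- env.get_state(): the state, without advancing time (a new reading comes with each control period).
- read_camera(name): name is "scene" or "side" or "wrist"; returns a dict with "img" (420x560x3 uint8, red, green, blue), "intrinsics" (3x3 intrinsics, pixels), "extrinsics" (4x4, takes a point from camera to world coordinates); the wrist camera has in their place "hand_eye" (4x4, takes a point from camera to tool coordinates, whose origin is the TCP and whose axes are the flange's). Camera axes: x right, y down, z forward; pixel columns grow to the right and rows downward; lengths in m; the calibration is good to about 2 mm. A picture is of the moment at which its call begins: read the wrist's pose just before it. There is no depth.
- job.hand_in(): hands the job in, once; it reports no verdict.
Trained networks look in the newest picture that a camera, given by its name, has taken for a name from the list of things; names that differ only in an ending like _2 or _b are one class to them, and where a whole thing is asked for, a point or a joint stands for the part that bears it (a point fixed in the world has none). Each returns a list of dicts, best first, with "confidence" (0 to 1); they miss things now and then, are a little off and sometimes report something else, mostly with a low value. They report only what shows in the picture. A call takes as long as a camera call. They do not tell look-alikes from the thing itself.
- cut_out(target, camera): "region" (420x560 bool, what is visible of it) and "extent" ([left, top, right, bottom] in pixels, round what is visible of it).
The state is a dict: "clock": time; "joint_pos": joint angles; "qvel": joint speeds; "tau": joint torques, N m; "tcp_pos": TCP position; "orientation": TCP orientation; "wrist_force": force on the tool from outside, world axes, zero at the start; "ft_torque": the same for the moment, N m; "finger_gap": finger opening in m.
Only numpy, scipy, OpenCV 4.12 (cv2) and the standard library are available. Lean on these libraries where they do the work, as an engineer would, in place of code of your own. Each camera call takes 0.05 s, during which the arm holds its last target. There are 200 camera calls.

## Task

Get the dry-goods dispenser ready to serve: set the loose lid with the black knob onto the open round hopper, without dropping it, so that it sits seated and level, and let go of it. Then take the black grip of the spring-return gate, pull it straight out until the red pointer stands beside the orange clip (anywhere within the clip's width) and finish while still holding it there; if you let go, the spring shuts it. Leave the cup under the outlet and the other things on the table where they are.

Things in the scene. Friction and masses are not known exactly. Their poses are not given: they have to be found in the camera images.
- dispenser: Fixed white dry-goods dispenser. Origin on the table under its round hopper's axis; z up; the gate comes out along its -x. Base 130 mm wide (y), x -95 to +75 mm; gate housing 120 mm wide, x -70 to +62 mm, top 94 mm above the table; on it the aluminium hopper, 102 mm across. Steel rails at y = +-45 mm (9 mm wide) run forward to x = -220 mm, tops 88 mm above the table.
- hopper_rim (a point): Centre of the hopper's open mouth, at the level of its rim, 158 mm above the table. Mouth 92 mm across inside, wall 5 mm, rim 102 mm across outside. Axes as the dispenser's.
- outlet (a point): Centre of the underside of the outlet, 64 mm above the table, under the hopper.
- lid_knob (a point): Centre of the upright black cylindrical knob (24 mm across, 36 mm tall) of the loose aluminium lid (84-168 g): 18 mm above the lid plate's top, 33 mm above the lid's bottom, and when seated 23 mm above the hopper rim. Plate 112 mm across, 5 mm thick; under it a centring boss 8 mm deep, tapering from 84 to 72 mm across, enters the mouth. z is the lid's axis.
- gate (a joint): How far the spring-return gate is pulled out, m: 0 shut (as at the start), 0.080 at its end stop; it slides along the dispenser's own -x. The spring pulls it shut with 4 N when shut, plus 1 N per 10 mm.
- gate_grip (a point): Centre (middle of its height that can be gripped) of the gate's upright black grip: 16 mm along the pull, 30 mm across it; its top is 140 mm above the table, this point 120 mm; it rises from a thin steel blade 86 mm above the table. Shut, it stands 125 mm in front of the hopper's axis. Axes as the dispenser's.
- pointer (a point): Outer tip of the red pointer, a thin red bar sticking out sideways (to the dispenser's -y) from the foot of the grip; it moves with the gate. It has the same x as the grip's centre in the dispenser's frame.
- clip_mark (a point): Centre of the top of the orange marker clip fixed on the rail at the dispenser's -y side; the clip is 16 mm wide along the pull (its x axis, which is the dispenser's x) and lies 35 to 60 mm beyond the shut pointer, a different distance each time.
- cup_center (a point): Centre of the loose steel portion cup (60 mm across, 38 mm tall), which stands on the dispenser's base under the outlet and stays there.
- plain_lid: Another lid, all steel with a small steel knob, 118 mm across, 27 mm tall, lying on the table: not for this hopper, to be left alone. Origin at the centre of its underside.
- rice_tub: White lidded food tub, 103x144x56 mm, to be left alone. Origin at the centre of its underside.
- salt_shaker: Glass shaker with a grey top, 44 mm across, 90 mm tall, to be left alone. Origin at the centre of its underside.
- timer: Red and white round kitchen timer, 62 mm across, 40 mm tall, to be left alone. Origin at the centre of its underside.
Mind the look-alikes: they are no part of the job. Leave any pink or purple look-alike of the part that bears lid_knob alone.

How it is judged:
On the way, in this order (a step that is already met when the one before it is completed fails the run):
1. the lid sits seated and level on the hopper, let go (horizontal distance between lid_knob and hopper_rim below 0.007 m and z of lid_knob in the frame of hopper_rim between 0.021 and 0.028 m and angle between lid_knob's own z axis and vertical below 0.05 rad and contact force between the fingers and lid below 0.1 N and linear speed of lid below 0.02 m/s), for 0.2 s.
2. the gate is held with its pointer beside the clip (horizontal distance between lid_knob and hopper_rim below 0.007 m and z of lid_knob in the frame of hopper_rim between 0.021 and 0.028 m and angle between lid_knob's own z axis and vertical below 0.05 rad and x of pointer in the frame of clip_mark between -0.008 and 0.008 m and contact force between the fingers and gate above 2 N), for 0.3 s.
At the end, for the whole second after the job is handed in: Lid seated, untouched (centred within 7 mm, knob centre 21-28 mm above the rim, tilt under 0.05 rad); fingers hold the gate still (over 2 N) with the pointer within 8 mm of the clip's centre along the pull; cup upright within 20 mm of the outlet's axis (all of step 2 and contact force between the fingers and lid below 0.1 N and horizontal distance between cup_center and outlet below 0.02 m and angle between cup_center's own z axis and vertical below 0.1 rad and velocity of joint gate between -0.01 and 0.01 m/s); the arm keeps its last pose, push and grip.
It fails at once if the lid is dropped or thrown (faster than 0.45 m/s while not held) (linear speed of lid above 0.45 m/s and contact force between the fingers and lid below 0.1 N).
It fails at once if a bystander is moved by more than 25 mm (distance of any of plain_lid, rice_tub, salt_shaker, timer from where it was at the start of the episode above 0.025 m).
It fails at once if the cup is knocked from its place (distance of cup_center from where it was at the start of the episode above 0.02 m).
It also fails if it takes over 61 s, if anything falls off the work surface, if the arm or the gripper's body presses on something with over 40 N, if the wrist force passes 120 N, or if a joint passes its speed limit or range.

## Working session

There is one attempt and no reset: what is moved stays moved. The work goes in short steps, Python scripts to look and compute and a tool call to move; the robot and the scene stay as the last step left them, time stands still between calls to the robot, and variables do not carry over. Pictures are saved under pics/ and viewed, about 8 in all and at most 12, crops included, and the job is handed in when it is done.

Besides the shell and the picture viewer there is one more tool, called by a JSON object that holds its "name" and its "arguments". servo_tool: Moves the arm, as the interface text tells. Its arguments: {"type":"object","properties":{"deltas":{"type":"array"},"newtons":{"type":"number"}},"required":["deltas"]}

```bash
mkdir -p pics
cat > h.py <<'E'
import numpy as np, cv2
from scipy.spatial.transform import Rotation as R
from workcell import env, read_camera, job, cut_out
def cam(name):
    s=env.get_state(); c=read_camera(name)
    if 'extrinsics' in c: T=np.array(c['extrinsics'])
    else:
        q=s['orientation']; W=np.eye(4); W[:3,:3]=R.from_quat([q[1],q[2],q[3],q[0]]).as_matrix(); W[:3,3]=s['tcp_pos']
        T=W@np.array(c['hand_eye'])
    return np.array(c['img']),np.array(c['intrinsics']),T
def ray(K,T,px):
    d=T[:3,:3]@np.linalg.solve(K,[px[0],px[1],1.]); return T[:3,3],d/np.linalg.norm(d)
def atz(K,T,px,z):
    o,d=ray(K,T,px); return o+d*(z-o[2])/d[2]
def tri(rs):
    A=sum(np.eye(3)-np.outer(d,d) for o,d in rs); b=sum((np.eye(3)-np.outer(d,d))@o for o,d in rs)
    p=np.linalg.solve(A,b); return p,[np.linalg.norm((np.eye(3)-np.outer(d,d))@(p-o)) for o,d in rs]
def proj(K,T,p):
    c=np.linalg.inv(T)@np.append(p,1); u=K@c[:3]; return u[:2]/u[2]
def save(n,img): cv2.imwrite('pics/'+n,img[:,:,::-1])
E
python3 - <<'E'
from h import *
ims=[]
for n in ['scene','side']:
    im,K,T=cam(n); ims.append(im); print(n,K[0,0],T.round(3).tolist())
    for t in ['dispenser','lid_knob','gate_grip','pointer','clip_mark','hopper_rim','cup_center','plain_lid','rice_tub','salt_shaker','timer']:
        try:
            for r in cut_out(t,n)[:3]:
                m=r['region']; ys,xs=np.nonzero(m); print(t,round(r['confidence'],2),np.round(r['extent']).tolist(),round(xs.mean(),1),round(ys.mean(),1),m.sum())
        except Exception as e: print(t,e)
save('scene0.png',cv2.resize(ims[0],(800,600))); save('side0.png',cv2.resize(ims[1],(800,600)))
E
```

```text
scene 384.90048099757814 [[0.91, -0.18, 0.373, 0.094], [-0.414, -0.405, 0.815, -1.059], [0.004, -0.897, -0.443, 0.687], [0.0, 0.0, 0.0, 1.0]]
dispenser 0.6 [217.0, 177.0, 300.0, 242.0] 267.1 207.1 2511
lid_knob 0.95 [243.0, 237.0, 273.0, 264.0] 257.4 251.4 527
lid_knob 0.84 [289.0, 235.0, 322.0, 260.0] 306.3 249.0 518
lid_knob 0.71 [290.0, 307.0, 336.0, 341.0] 312.4 322.5 1095
gate_grip 0.58 [243.0, 193.0, 263.0, 213.0] 251.6 203.5 213
pointer 0.59 [239.0, 192.0, 266.0, 214.0] 252.2 203.8 240
pointer 0.36 [219.0, 178.0, 301.0, 240.0] 267.0 207.0 2463
hopper_rim 0.66 [218.0, 176.0, 302.0, 239.0] 267.6 206.8 2313
cup_center 0.47 [267.0, 210.0, 278.0, 220.0] 274.8 214.7 56
plain_lid 0.78 [258.0, 278.0, 298.0, 306.0] 279.5 291.7 818
rice_tub 0.7 [327.0, 263.0, 381.0, 306.0] 352.8 281.5 1485
salt_shaker 0.64 [251.0, 182.0, 260.0, 197.0] 255.6 188.4 118
timer 0.48 [230.0, 198.0, 241.0, 208.0] 233.9 200.5 83
timer 0.39 [326.0, 263.0, 379.0, 306.0] 352.4 280.8 1436
side 448.7119557304455 [[-0.935, -0.143, 0.325, 0.204], [-0.354, 0.433, -0.829, 0.928], [-0.022, -0.89, -0.456, 0.65], [0.0, 0.0, 0.0, 1.0]]
dispenser 0.76 [186.0, 220.0, 320.0, 315.0] 238.9 267.9 6713
lid_knob 0.94 [247.0, 222.0, 283.0, 248.0] 264.5 233.5 628
lid_knob 0.76 [321.0, 188.0, 357.0, 205.0] 341.4 195.1 398
lid_knob 0.6 [291.0, 239.0, 334.0, 264.0] 314.5 251.1 572
gate_grip 0.61 [250.0, 242.0, 284.0, 272.0] 267.2 259.6 703
pointer 0.59 [248.0, 237.0, 286.0, 275.0] 267.7 259.8 720
hopper_rim 0.56 [185.0, 222.0, 318.0, 316.0] 238.1 268.0 6610
plain_lid 0.85 [321.0, 210.0, 358.0, 228.0] 336.8 219.7 619
rice_tub 0.56 [266.0, 178.0, 302.0, 209.0] 284.3 192.2 849
salt_shaker 0.75 [168.0, 309.0, 193.0, 354.0] 181.3 333.5 808
timer 0.82 [218.0, 330.0, 253.0, 366.0] 234.9 348.7 855
```

```bash
python3 - <<'E'
import cv2,numpy as np
a=cv2.imread('pics/scene0.png');b=cv2.imread('pics/side0.png')
# crops scaled: scene cols 200-400 rows 160-350 ; side 150-370,170-380
a=cv2.resize(a,(560,420),interpolation=cv2.INTER_AREA);b=cv2.resize(b,(560,420),interpolation=cv2.INTER_AREA)
E
python3 - <<'E'
import sys; sys.path.insert(0,'.')
import os; os.chdir('.')
from h import *
a=cam('scene')[0][160:350,200:400]; b=cam('side')[0][170:370,150:370]
a=cv2.resize(a,None,fx=4,fy=4,interpolation=cv2.INTER_CUBIC)[:600]; b=cv2.resize(b,(660,600),interpolation=cv2.INTER_CUBIC)
save('sceneA.png',cv2.resize(cam('scene')[0][160:350,200:400],(630,600),interpolation=cv2.INTER_CUBIC)); save('sideA.png',b)
E
```

```text
(no output)
```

View pics/sceneA.png

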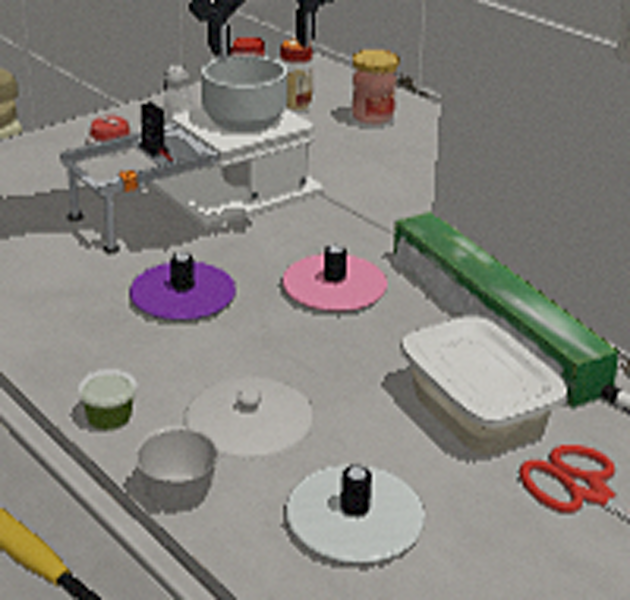

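View pics/sideA.png

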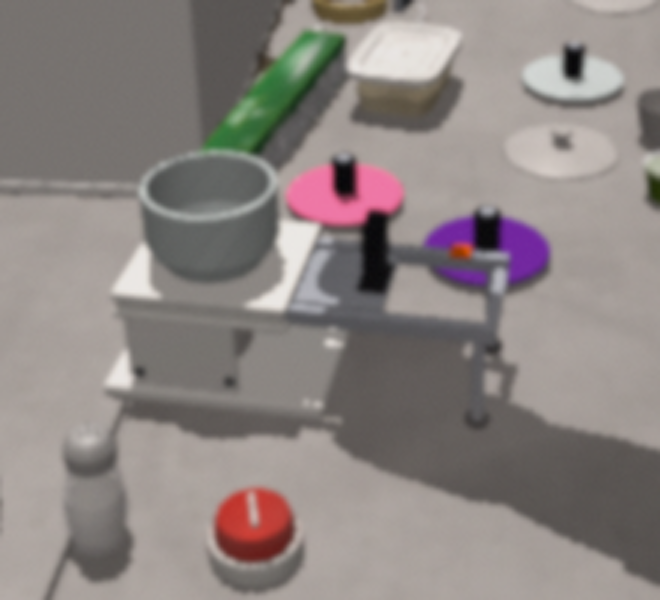

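The real lid is the silver one: scene knob about (313,315), side about (341,191). The look-alikes are purple (scene 257,242), pink (306,243) and the all-steel plain lid (279,291). Next I measure positions.

Run:
```python
from h import *
def blob(im,x0,y0,x1,y1,f):
    c=im[y0:y1,x0:x1].astype(int); m=f(c).astype(np.uint8)
    n,l,s,ce=cv2.connectedComponentsWithStats(m); i=1+np.argmax(s[1:,4]); return ce[i]+[x0,y0],s[i].tolist()
blk=lambda c:c.max(2)<60
org=lambda c:(c[...,0]>150)&(c[...,2]<80)&(c[...,1]<150)
D={}
for n in ['scene','side']:
    im,K,T=cam(n); b={'scene':dict(knob=(300,303,325,330),grip=(240,190,256,212),clip=(232,205,250,226)),
      'side':dict(knob=(332,182,350,200),grip=(265,238,285,270),clip=(295,245,312,260))}[n]
    for k,v in b.items():
        c,s=blob(im,*v,org if k=='clip' else blk); print(n,k,c.round(1),s)
        D.setdefault(k,[]).append(ray(K,T,c))
P={}
for k in D:
    P[k],e=tri(D[k]); print(k,P[k].round(4),np.round(e,4))
# hopper rim: both views, ellipse-ish
for n in ['scene','side']:
    im,K,T=cam(n)
    rs=cut_out('dispenser',n); 
    sh=cut_out('plain_lid',n)[0]; print(n,'plain',atz(K,T,np.array(np.argwhere(sh['region']).mean(0)[::-1]),.005).round(3))
save('x_scene.png',cv2.resize(cam('scene')[0][165:245,210:310],(800,600),interpolation=cv2.INTER_CUBIC))
```

```text
scene knob [312.3 316.3] [8, 5, 10, 15, 103]
scene grip [247.9 200.6] [4, 2, 9, 18, 109]
scene clip [239.8 214.9] [6, 9, 5, 3, 11]
side knob [340.8 190.5] [7, 5, 5, 9, 39]
side grip [274.7 254.8] [4, 3, 12, 27, 221]
side clip [304.4 252.8] [7, 7, 5, 3, 12]
knob [ 0.4723 -0.4068  0.0288] [0.0002 0.0002]
grip [0.5016 0.1458 0.1113] [0.0017 0.0017]
clip [0.4503 0.0872 0.0912] [0.0013 0.0013]
scene plain [ 0.45  -0.255  0.005]
side plain [ 0.447 -0.247  0.005]
```

View pics/x_scene.png

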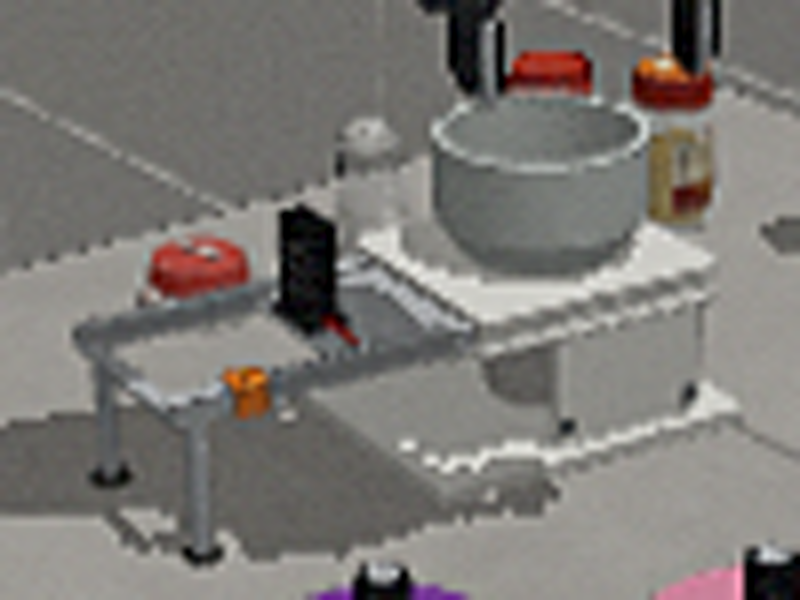

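Run:
```python
from h import *
_,K1,T1=cam('scene');_,K2,T2=cam('side')
p,e=tri([ray(K1,T1,(277.6,182.8)),ray(K2,T2,(219.7,230.8))]);print('rim',p.round(4),e)
a,b=atz(K1,T1,(277.6,182.8),.158),atz(K2,T2,(219.7,230.8),.158);print(a.round(4),b.round(4))
r=(a+b)/2
for c in [(r,'r')]:
  g=np.array([.5016,.1458]);d=g-r[:2];print(np.linalg.norm(d),np.degrees(np.arctan2(-d[1],-d[0])))
print('dists',np.linalg.norm(p[:2]),np.hypot(.472,.407), env.get_state()['joint_pos'])
s=env.get_state();print(s['orientation'],s['finger_gap'],s['clock'],s['wrist_force'])
```

```text
rim [0.6254 0.1588 0.1563] [np.float64(0.0006091106261853545), np.float64(0.0006091106261851551)]
[0.6246 0.1558 0.158 ] [0.6232 0.1622 0.158 ]
0.12296094259355932 6.152166370999251
dists 0.6452739158947134 0.6232439329829051 [-1.39604529e-01  3.13208513e-01  4.61349138e-02  1.30359785e+00
  4.41680909e-05  1.43120371e+00]
[3.65738823e-05 7.07110992e-01 7.07102567e-01 5.52147889e-05] 0.08524345066366781 1.9 [-0.10172995 -0.3929274   0.51726659]
```

{"name": "servo_tool", "arguments": {"deltas": [{"dx": -11, "dy": -43, "dz": -5, "fingers": -1}, {"dx": -11, "dy": -43, "dz": -5}, {"dx": -11, "dy": -43, "dz": -5}, {"dx": -11, "dy": -43, "dz": -5}, {"dx": -11, "dy": -43, "dz": -5}, {"dx": -11, "dy": -43, "dz": -5}, {"dx": -11, "dy": -43, "dz": -5}, {"dx": -11, "dy": -43, "dz": -5}], "newtons": 40}}

```text
invalid input at $.deltas[0]: expected keys dx, dy, dz, rx, ry, rz, fingers
```

{"name": "servo_tool", "arguments": {"deltas": [{"dx": -8, "dy": -30, "dz": -10}, {"dx": -7, "dy": -33, "dz": -10}, {}, {}]}}

```text
invalid input at $.deltas[0]: expected keys dx, dy, dz, rx, ry, rz, fingers
```

Run:
```python
from h import *
im,K,T=cam('wrist'); s=env.get_state(); print(s['tcp_pos'],s['orientation'])
rs=cut_out('lid_knob','wrist')
for r in rs: print(r['confidence'],r['extent'],r['region'].sum())
g=im.astype(int).max(2)<60
n,l,st,ce=cv2.connectedComponentsWithStats(g.astype(np.uint8))
for i in range(1,n):
  if st[i,4]>80: print(st[i],ce[i].round(1),atz(K,T,ce[i],.04).round(4))
print('proj',proj(K,T,(.472,-.407,.051)), T[:3,3])
save('w1.png',im)
```

```text
[ 5.75037794e-01 -2.68464883e-05  3.03933304e-01] [6.23732259e-05 7.07111424e-01 7.07102135e-01 2.63685841e-05]
0.83 [266.4, 205.7, 350.7, 282.2] 5098
0.74 [143.2, 166.3, 231.6, 248.4] 5684
0.64 [125.5, 89.9, 154.8, 110.1] 370
0.42 [153.3, 0.0, 257.0, 84.4] 6310
[ 87   0  46  27 482] [115.   12.2] [0.4204 0.1679 0.04  ]
[ 153    0   52   56 1952] [179.7  24.6] [0.4817 0.1575 0.04  ]
[172 202  24  24 252] [186.3 210.1] [ 0.4714 -0.0322  0.04  ]
[376 221  52  46 756] [394.4 233.2] [ 0.7167 -0.0608  0.04  ]
[302 240  17  19 180] [308.8 247.4] [ 0.6154 -0.0794  0.04  ]
[    0   263   560   157 47623] [266.3 365.9] [ 0.5627 -0.26    0.04  ]
proj [206.44541611 449.55896094] [0.57435488 0.07734399 0.37401938]
```

View pics/w1.png

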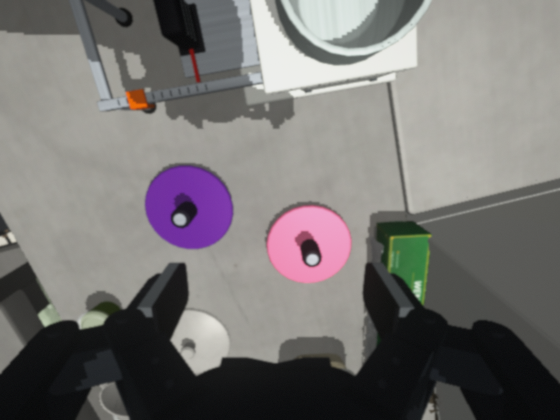

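The wrist view also shows the rail, the clip at (138,98) and the pointer at (195,65). The call was refused because every row needs all the keys, so I resend it in full.

{"name": "servo_tool", "arguments": {"deltas": [{"dx": -11, "dy": -43, "dz": -5, "rx": 0, "ry": 0, "rz": 0, "fingers": -1}, {"dx": -11, "dy": -43, "dz": -5, "rx": 0, "ry": 0, "rz": 0, "fingers": -1}, {"dx": -11, "dy": -43, "dz": -5, "rx": 0, "ry": 0, "rz": 0, "fingers": -1}, {"dx": -11, "dy": -43, "dz": -5, "rx": 0, "ry": 0, "rz": 0, "fingers": -1}, {"dx": -11, "dy": -43, "dz": -5, "rx": 0, "ry": 0, "rz": 0, "fingers": -1}, {"dx": -11, "dy": -43, "dz": -5, "rx": 0, "ry": 0, "rz": 0, "fingers": -1}, {"dx": -11, "dy": -43, "dz": -5, "rx": 0, "ry": 0, "rz": 0, "fingers": -1}, {"dx": -11, "dy": -43, "dz": -5, "rx": 0, "ry": 0, "rz": 0, "fingers": -1}], "newtons": 40}}

```text
clock: 2.8
tcp_pos: [0.4864, -0.3458, 0.2639]
orientation: [0.0, 0.707, 0.707, 0.0]
wrist_force: [0.4, 0.1, 0.3]
finger_gap: 0.0853
```

{"name": "servo_tool", "arguments": {"deltas": [{"dx": -8, "dy": -30, "dz": -10, "rx": 0, "ry": 0, "rz": 0, "fingers": -1}, {"dx": -7, "dy": -33, "dz": -10, "rx": 0, "ry": 0, "rz": 0, "fingers": -1}, {"dx": 0, "dy": 0, "dz": 0, "rx": 0, "ry": 0, "rz": 0, "fingers": -1}, {"dx": 0, "dy": 0, "dz": 0, "rx": 0, "ry": 0, "rz": 0, "fingers": -1}]}}

```text
clock: 3.2
tcp_pos: [0.4714, -0.4075, 0.2433]
orientation: [-0.001, 0.708, 0.707, 0.0]
wrist_force: [-0.1, -0.5, 0.2]
finger_gap: 0.0853
```

Run:
```python
from h import *
im,K,T=cam('wrist'); s=env.get_state(); print(s['tcp_pos'],s['clock'])
for r in cut_out('lid_knob','wrist'):
  print(r['confidence'],r['extent'],r['region'].sum())
print('proj',proj(K,T,(.472,-.407,.051)),proj(K,T,(.472,-.407,.015)), T[:3,3])
save('w2.png',im)
```

```text
[ 0.47190021 -0.40672345  0.24379082] 3.25
0.84 [225.3, 133.4, 329.9, 239.4] 8780
proj [276.44750299 200.85342322] [276.31493454 190.91121376] [ 0.47094004 -0.33019384  0.31345623]
```

View pics/w2.png

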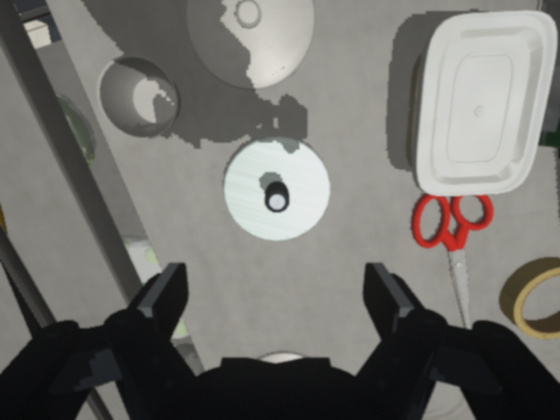

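The knob top shows at (277,200) against a predicted (276.4,200.9), so the measurement agrees. I go down and grip.

{"name": "servo_tool", "arguments": {"deltas": [{"dx": 0, "dy": 0, "dz": -40, "rx": 0, "ry": 0, "rz": 0, "fingers": -1}, {"dx": 0, "dy": 0, "dz": -40, "rx": 0, "ry": 0, "rz": 0, "fingers": -1}, {"dx": 0, "dy": 0, "dz": -35, "rx": 0, "ry": 0, "rz": 0, "fingers": -1}, {"dx": 0, "dy": 0, "dz": -20, "rx": 0, "ry": 0, "rz": 0, "fingers": -1}, {"dx": 0, "dy": 0, "dz": -10, "rx": 0, "ry": 0, "rz": 0, "fingers": -1}, {"dx": 0, "dy": 0, "dz": 0, "rx": 0, "ry": 0, "rz": 0, "fingers": 1}, {"dx": 0, "dy": 0, "dz": 0, "rx": 0, "ry": 0, "rz": 0, "fingers": 1}, {"dx": 0, "dy": 0, "dz": 0, "rx": 0, "ry": 0, "rz": 0, "fingers": 1}], "newtons": 40}}

```text
clock: 4.1
tcp_pos: [0.473, -0.4077, 0.1008]
orientation: [0.002, 0.707, 0.707, -0.0]
wrist_force: [0.2, -0.5, -0.0]
finger_gap: 0.0438
```

{"name": "servo_tool", "arguments": {"deltas": [{"dx": 0, "dy": 0, "dz": 0, "rx": 0, "ry": 0, "rz": 0, "fingers": 1}, {"dx": 0, "dy": 0, "dz": 0, "rx": 0, "ry": 0, "rz": 0, "fingers": 1}]}}

```text
clock: 4.3
tcp_pos: [0.4726, -0.4077, 0.1006]
orientation: [0.001, 0.707, 0.707, -0.0]
wrist_force: [0.0, -0.2, 6.1]
finger_gap: 0.0226
```

{"name": "servo_tool", "arguments": {"deltas": [{"dx": 0, "dy": 0, "dz": 0, "rx": 0, "ry": 0, "rz": 0, "fingers": 1}, {"dx": 0, "dy": 0, "dz": 3, "rx": 0, "ry": 0, "rz": 0, "fingers": 1}, {"dx": 0, "dy": 0, "dz": 10, "rx": 0, "ry": 0, "rz": 0, "fingers": 1}, {"dx": 0, "dy": 0, "dz": 20, "rx": 0, "ry": 0, "rz": 0, "fingers": 1}, {"dx": 0, "dy": 0, "dz": 30, "rx": 0, "ry": 0, "rz": 0, "fingers": 1}, {"dx": 0, "dy": 0, "dz": 40, "rx": 0, "ry": 0, "rz": 0, "fingers": 1}, {"dx": 0, "dy": 0, "dz": 40, "rx": 0, "ry": 0, "rz": 0, "fingers": 1}, {"dx": 0, "dy": 0, "dz": 40, "rx": 0, "ry": 0, "rz": 0, "fingers": 1}]}}

```text
clock: 5.1
tcp_pos: [0.4717, -0.4067, 0.2839]
orientation: [-0.0, 0.707, 0.707, 0.0]
wrist_force: [-0.2, -0.6, -1.9]
finger_gap: 0.0225
```

{"name": "servo_tool", "arguments": {"deltas": [{"dx": 10, "dy": 25, "dz": 6, "rx": 0, "ry": 0, "rz": 0, "fingers": 1}, {"dx": 15, "dy": 40, "dz": 6, "rx": 0, "ry": 0, "rz": 0, "fingers": 1}, {"dx": 16, "dy": 43, "dz": 6, "rx": 0, "ry": 0, "rz": 0, "fingers": 1}, {"dx": 16, "dy": 43, "dz": 6, "rx": 0, "ry": 0, "rz": 0, "fingers": 1}, {"dx": 16, "dy": 43, "dz": 6, "rx": 0, "ry": 0, "rz": 0, "fingers": 1}, {"dx": 16, "dy": 43, "dz": 6, "rx": 0, "ry": 0, "rz": 0, "fingers": 1}, {"dx": 16, "dy": 43, "dz": 6, "rx": 0, "ry": 0, "rz": 0, "fingers": 1}, {"dx": 16, "dy": 40, "dz": 4, "rx": 0, "ry": 0, "rz": 0, "fingers": 1}], "newtons": 50}}

```text
clock: 5.9
tcp_pos: [0.5932, -0.085, 0.329]
orientation: [0.0, 0.707, 0.707, 0.0]
wrist_force: [0.2, -0.1, -1.2]
finger_gap: 0.0221
```

{"name": "servo_tool", "arguments": {"deltas": [{"dx": 7, "dy": 25, "dz": 0, "rx": 0, "ry": 0, "rz": 0, "fingers": 1}, {"dx": 0, "dy": 0, "dz": 0, "rx": 0, "ry": 0, "rz": 0, "fingers": 1}, {"dx": 0, "dy": 0, "dz": 0, "rx": 0, "ry": 0, "rz": 0, "fingers": 1}]}}

```text
clock: 6.2
tcp_pos: [0.5999, -0.0614, 0.3281]
orientation: [0.0, 0.707, 0.708, -0.0]
wrist_force: [-0.1, -0.4, -1.6]
finger_gap: 0.0221
```

Run:
```python
from h import *
im,K,T=cam('wrist'); s=env.get_state(); print(s['tcp_pos'],s['clock'],s['orientation'])
np.savez('w3.npz',im=im,K=K,T=T)
print('rim pred',proj(K,T,(.6245,.159,.158)),'clip',proj(K,T,(.4503,.0872,.09)))
save('w3.png',im)
im,K,T=cam('side'); np.savez('s3.npz',im=im,K=K,T=T)
im,K,T=cam('scene'); np.savez('c3.npz',im=im,K=K,T=T)
```

```text
[ 0.59974892 -0.06227134  0.3279952 ] 6.25 [ 3.03040639e-06  7.07053067e-01  7.07160437e-01 -2.76974997e-04]
rim pred [ 317.2776878  -133.51861029] clip [109.83092949  27.42852693]
```

View pics/w3.png

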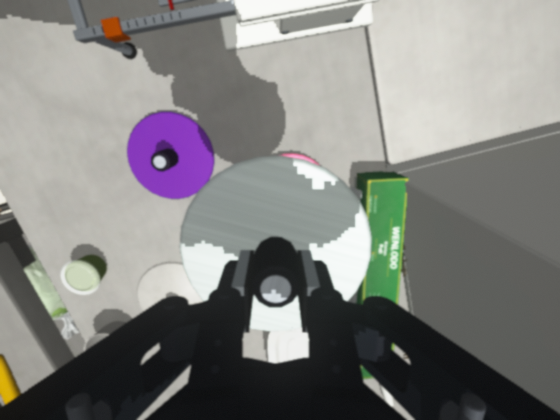

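{"name": "servo_tool", "arguments": {"deltas": [{"dx": 2, "dy": 25, "dz": 5, "rx": 0, "ry": 0, "rz": 0, "fingers": 1}, {"dx": 3, "dy": 40, "dz": 5, "rx": 0, "ry": 0, "rz": 0, "fingers": 1}, {"dx": 3, "dy": 40, "dz": 5, "rx": 0, "ry": 0, "rz": 0, "fingers": 1}, {"dx": 2, "dy": 25, "dz": 5, "rx": 0, "ry": 0, "rz": 0, "fingers": 1}, {"dx": 0, "dy": 0, "dz": 0, "rx": 0, "ry": 0, "rz": 0, "fingers": 1}, {"dx": 0, "dy": 0, "dz": 0, "rx": 0, "ry": 0, "rz": 0, "fingers": 1}]}}

```text
clock: 6.95
tcp_pos: [0.61, 0.0672, 0.3479]
orientation: [0.0, 0.707, 0.707, -0.0]
wrist_force: [-0.2, -0.9, -1.8]
finger_gap: 0.0221
```

Run:
```python
from h import *
im,K,T=cam('wrist'); s=env.get_state(); print(s['tcp_pos'],s['clock'],s['orientation'])
np.savez('w4.npz',im=im,K=K,T=T)
print('rim pred',proj(K,T,(.6245,.159,.158)),'clip',proj(K,T,(.4503,.0872,.09)),'grip',proj(K,T,(.5016,.1458,.14)))
for t in range(0,360,30):
  a=np.radians(t); print(proj(K,T,(.6245+.051*np.cos(a),.159+.051*np.sin(a),.158)).round(),end='')
save('w4.png',im)
```

```text
[0.60998934 0.06669539 0.34773718] 7.0 [ 9.12963224e-05  7.07593800e-01  7.06619363e-01 -2.85054313e-04]
rim pred [293.82406952  92.36187569] clip [129.04735346 166.21653529] grip [151.70885606 109.55077554]
[357.  92.][351.  57.][329.  30.][295.  20.][261.  30.][238.  57.][230.  92.][240. 125.][263. 148.][293. 156.][323. 148.][346. 125.]
```

View pics/w4.png

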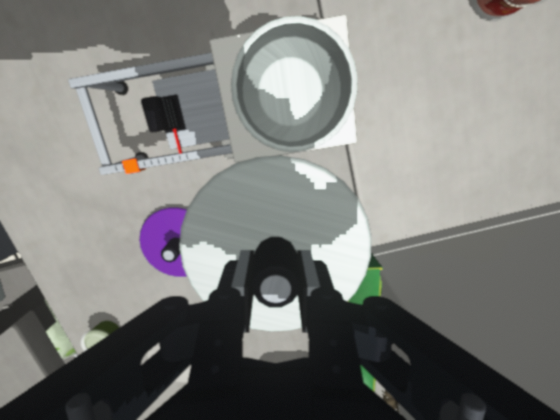

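Run:
```python
from h import *
d=np.load('w4.npz');K,T,im=d['K'],d['T'],d['im']; tcp=np.array([.61,.0667,.3477])
for z,n in((.2621,'top'),(.2571,'bot')):
  P=np.array([proj(K,T,(tcp[0]+.056*np.cos(a),tcp[1]+.056*np.sin(a),z)) for a in np.linspace(0,6.28,200)]);print(n,P.min(0),P.max(0))
f=lambda p,z=.088:atz(K,T,p,z)
a,b=f((102,172)),f((232,152));print('rail yaw',np.degrees(np.arctan2(*(b-a)[1::-1])))
a,b=f((70,78)),f((212,55));print('rail yaw',np.degrees(np.arctan2(*(b-a)[1::-1])))
hs=[((211,38),(347,14),.094),((236,160),(212,40),.094)]
for p,q,z in hs: a,b=f(p,z),f(q,z);print(np.degrees(np.arctan2(*(b-a)[1::-1])))
o=im[150:180,115:145].astype(int);m=(o[...,0]>150)&(o[...,2]<80);ys,xs=np.nonzero(m);c=(xs.mean()+115,ys.mean()+150)
o=im[120:160,165:190].astype(int);m2=(o[...,0]>120)&(o[...,1]<70)&(o[...,2]<70);y2,x2=np.nonzero(m2);i=y2.argmax();p=(x2[i]+165,y2[i]+120);t=(x2[y2.argmin()]+165,y2.min()+120)
print('clip px',c,xs.min()+115,xs.max()+115,ys.min()+150,ys.max()+150,'ptr',p,t)
C,Pt,Pb=f(c,.093),f(p,.088),f(t,.088)
print(C,Pt,Pb,'ptr dir',np.degrees(np.arctan2(*(Pb-Pt)[1::-1]))-90)
rim=np.array([.6248,.1615])
for y in(6,8,9,10):
  r=np.radians(y);u=np.array([np.cos(r),np.sin(r)]);v=np.array([-u[1],u[0]])
  print(y,'clip',(C[:2]-rim)@u,(C[:2]-rim)@v,'ptr',(Pt[:2]-rim)@u,(Pt[:2]-rim)@v,'shutgrip',rim-.125*u)
d=cv2.resize(im[0:190,60:370],(800,490),interpolation=cv2.INTER_CUBIC)
save('w4c.png',d)
```

```text
top [177.0971979  155.94645808] [374.87150937 335.89184609]
bot [179.75781837 154.61048143] [372.15821955 330.36769108]
rail yaw 8.673273580805242
rail yaw 8.323491387057567
8.911325233479719
99.19211489193839
clip px (np.float64(130.63636363636363), np.float64(165.42780748663102)) 122 140 158 172 ptr (np.int64(180), np.int64(151)) (np.int64(173), np.int64(129))
[0.45359429 0.08858321 0.093     ] [0.50676515 0.10343833 0.088     ] [0.5015403  0.12647605 0.088     ] ptr dir 12.778275461123215
6 clip -0.17788970200267598 -0.05462147026960309 ptr -0.1234573351890878 -0.04540560358878856 shutgrip [0.50048476 0.14843394]
8 clip -0.1796875982241946 -0.04837993527728632 ptr -0.12496676102891817 -0.0410693448595695 shutgrip [0.50101649 0.14410336]
9 clip -0.1805045772265173 -0.04523658578286216 ptr -0.12566448688452553 -0.03888211909479599 shutgrip [0.50133896 0.14194569]
10 clip -0.1812665727860297 -0.04207945678619189 ptr -0.12632393412008863 -0.03668304945988665 shutgrip [0.50169903 0.13979398]
```

View pics/w4c.png

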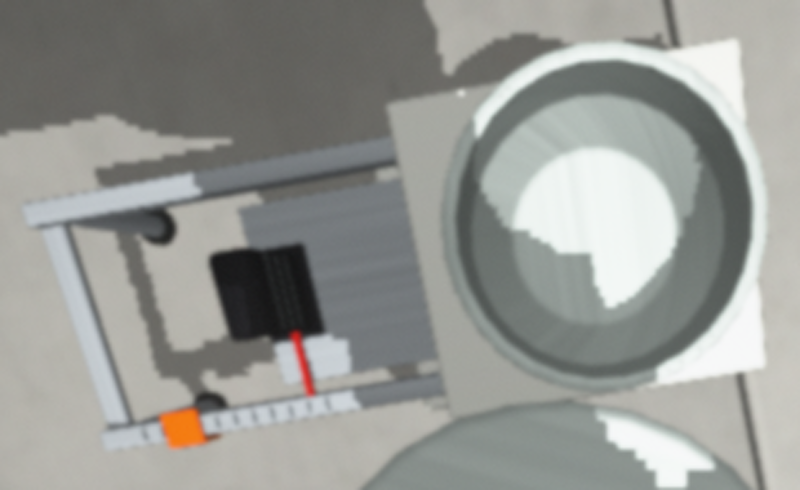

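{"name": "servo_tool", "arguments": {"deltas": [{"dx": 3, "dy": 20, "dz": 0, "rx": 0, "ry": 0, "rz": 0, "fingers": 1}, {"dx": 5, "dy": 32, "dz": 0, "rx": 0, "ry": 0, "rz": 0, "fingers": 1}, {"dx": 5, "dy": 28, "dz": -10, "rx": 0, "ry": 0, "rz": 0, "fingers": 1}, {"dx": 2, "dy": 15, "dz": -15, "rx": 0, "ry": 0, "rz": 0, "fingers": 1}, {"dx": 0, "dy": 0, "dz": -25, "rx": 0, "ry": 0, "rz": 0, "fingers": 1}, {"dx": 0, "dy": 0, "dz": -20, "rx": 0, "ry": 0, "rz": 0, "fingers": 1}, {"dx": 0, "dy": 0, "dz": -8, "rx": 0, "ry": 0, "rz": 0, "fingers": 1}, {"dx": 0, "dy": 0, "dz": 0, "rx": 0, "ry": 0, "rz": 0, "fingers": 1}]}}

```text
clock: 7.8
tcp_pos: [0.6242, 0.1617, 0.2678]
orientation: [-0.001, 0.708, 0.707, -0.002]
wrist_force: [0.5, -0.3, -1.5]
finger_gap: 0.022
```

Run:
```python
from h import *
o=[]
for n,(x0,y0,w,h) in (('scene',(245,135,80,80)),('side',(170,180,80,80))):
    im,K,T=cam(n); o.append(cv2.resize(im[y0:y0+h,x0:x0+w],(400,400),interpolation=cv2.INTER_CUBIC))
save('fit.png',np.hstack(o)); print(env.get_state()['tcp_pos'])
```

```text
[0.62530268 0.16217117 0.27040422]
```

View pics/fit.png

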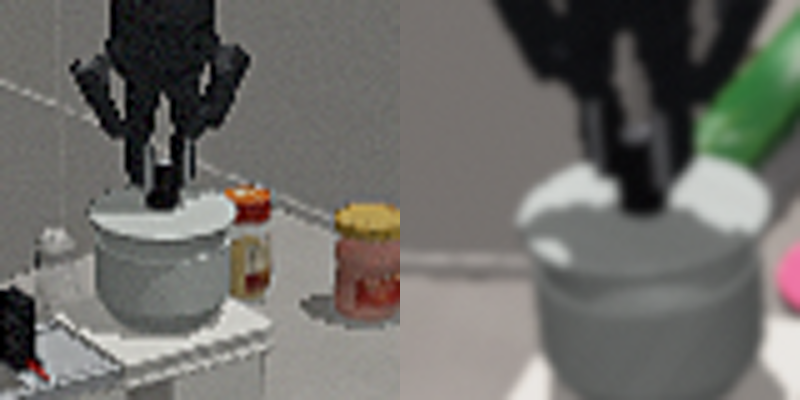

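{"name": "servo_tool", "arguments": {"deltas": [{"dx": -1, "dy": -2, "dz": -5, "rx": 0, "ry": 0, "rz": 0, "fingers": 1}, {"dx": 0, "dy": 0, "dz": -5, "rx": 0, "ry": 0, "rz": 0, "fingers": 1}, {"dx": 0, "dy": 0, "dz": -4, "rx": 0, "ry": 0, "rz": 0, "fingers": 1}, {"dx": 0, "dy": 0, "dz": -2, "rx": 0, "ry": 0, "rz": 0, "fingers": 1}, {"dx": 0, "dy": 0, "dz": -1, "rx": 0, "ry": 0, "rz": 0, "fingers": 1}, {"dx": 0, "dy": 0, "dz": 0, "rx": 0, "ry": 0, "rz": 0, "fingers": 1}]}}

```text
clock: 8.5
tcp_pos: [0.624, 0.1611, 0.2528]
orientation: [-0.0, 0.707, 0.707, -0.0]
wrist_force: [0.9, 0.6, -1.4]
finger_gap: 0.0221
```

{"name": "servo_tool", "arguments": {"deltas": [{"dx": 0, "dy": 0, "dz": -1, "rx": 0, "ry": 0, "rz": 0, "fingers": 1}, {"dx": 0, "dy": 0, "dz": -1, "rx": 0, "ry": 0, "rz": 0, "fingers": 1}, {"dx": 0, "dy": 0, "dz": -1, "rx": 0, "ry": 0, "rz": 0, "fingers": 1}, {"dx": 0, "dy": 0, "dz": 0, "rx": 0, "ry": 0, "rz": 0, "fingers": 1}]}}

```text
clock: 8.9
tcp_pos: [0.6241, 0.1611, 0.2506]
orientation: [0.0, 0.707, 0.707, 0.0]
wrist_force: [-1.1, -0.6, 2.5]
finger_gap: 0.0224
```

{"name": "servo_tool", "arguments": {"deltas": [{"dx": 0, "dy": 0, "dz": -1, "rx": 0, "ry": 0, "rz": 0, "fingers": 1}, {"dx": 0, "dy": 0, "dz": 0, "rx": 0, "ry": 0, "rz": 0, "fingers": 1}]}}

```text
clock: 9.1
tcp_pos: [0.624, 0.1611, 0.2505]
orientation: [0.001, 0.707, 0.707, 0.001]
wrist_force: [-3.3, 0.1, 6.7]
finger_gap: 0.0224
```

Firm contact at 0.2505, about 1.5 mm above the seated height I expected. If the boss were resting on the rim it would stand up to 8 mm high, so the lid is in. I release.

{"name": "servo_tool", "arguments": {"deltas": [{"dx": 0, "dy": 0, "dz": 0.5, "rx": 0, "ry": 0, "rz": 0, "fingers": 0.4}, {"dx": 0, "dy": 0, "dz": 0, "rx": 0, "ry": 0, "rz": 0, "fingers": 0.2}, {"dx": 0, "dy": 0, "dz": 0, "rx": 0, "ry": 0, "rz": 0, "fingers": 0}, {"dx": 0, "dy": 0, "dz": 0, "rx": 0, "ry": 0, "rz": 0, "fingers": 0}, {"dx": 0, "dy": 0, "dz": 20, "rx": 0, "ry": 0, "rz": 0, "fingers": 0}, {"dx": 0, "dy": 0, "dz": 40, "rx": 0, "ry": 0, "rz": 0, "fingers": 0}, {"dx": 0, "dy": 0, "dz": 30, "rx": 0, "ry": 0, "rz": 0, "fingers": 0}, {"dx": 0, "dy": 0, "dz": 0, "rx": 0, "ry": 0, "rz": 0, "fingers": 0}]}}

```text
clock: 9.9
tcp_pos: [0.6255, 0.1612, 0.3446]
orientation: [0.003, 0.707, 0.707, 0.003]
wrist_force: [0.8, 0.1, 0.5]
finger_gap: 0.0423
```

Run:
```python
from h import *
o=[]
for n,(x0,y0,w,h) in (('scene',(245,135,80,80)),('side',(180,190,80,80))):
    im,K,T=cam(n); o.append(cv2.resize(im[y0:y0+h,x0:x0+w],(400,400),interpolation=cv2.INTER_CUBIC))
save('fit2.png',np.hstack(o)); print(env.get_state()['tcp_pos'])
```

```text
[0.62445471 0.16102368 0.34003738]
```

View pics/fit2.png

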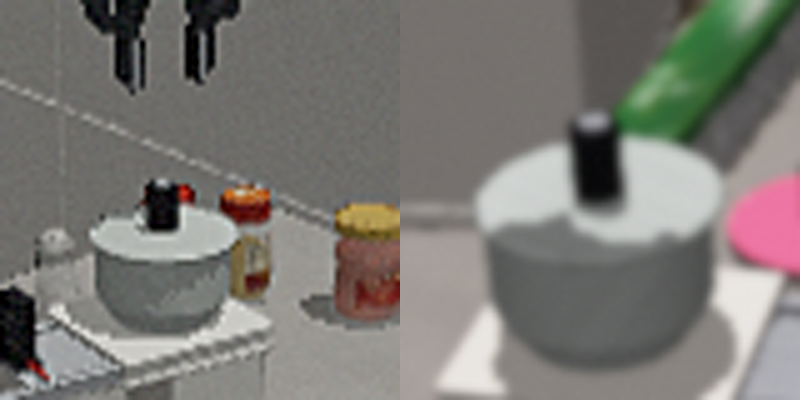

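The lid sits level and centred in both views. Now the gate: turn 0.152 rad and go above the grip.

{"name": "servo_tool", "arguments": {"deltas": [{"dx": -20, "dy": -3, "dz": 0, "rx": 0, "ry": 0, "rz": 0.03, "fingers": 0}, {"dx": -35, "dy": -5, "dz": 0, "rx": 0, "ry": 0, "rz": 0.04, "fingers": 0}, {"dx": -35, "dy": -5, "dz": 0, "rx": 0, "ry": 0, "rz": 0.04, "fingers": 0}, {"dx": -33, "dy": -5, "dz": -20, "rx": 0, "ry": 0, "rz": 0.042, "fingers": 0}, {"dx": 0, "dy": 0, "dz": -30, "rx": 0, "ry": 0, "rz": 0, "fingers": 0}, {"dx": 0, "dy": 0, "dz": -20, "rx": 0, "ry": 0, "rz": 0, "fingers": 0}, {"dx": 0, "dy": 0, "dz": 0, "rx": 0, "ry": 0, "rz": 0, "fingers": 0}]}}

```text
clock: 10.7
tcp_pos: [0.4982, 0.1426, 0.2653]
orientation: [-0.003, 0.651, 0.759, -0.003]
wrist_force: [-0.9, 0.0, -0.9]
finger_gap: 0.0426
```

Run:
```python
from h import *
im,K,T=cam('wrist');s=env.get_state(); print(s['tcp_pos'],s['orientation'],s['clock'])
print('grip top pred',proj(K,T,(.5013,.1425,.14)),'under tcp',proj(K,T,(*s['tcp_pos'][:2],.14)))
save('w5.png',im)
```

```text
[0.49941613 0.14275979 0.26718706] [-0.0016966   0.65139799  0.75873194 -0.00190406] 10.75
grip top pred [281.63997872 229.38910015] under tcp [279.01615611 228.65020417]
```

View pics/w5.png

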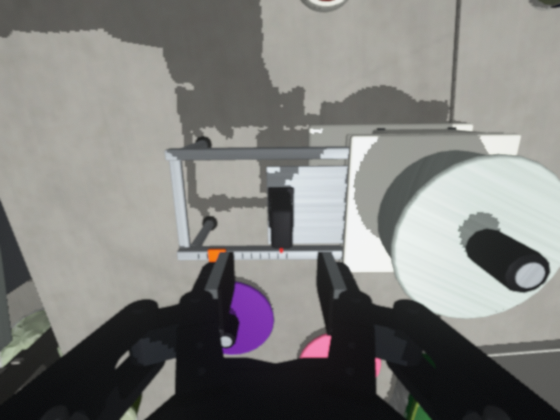

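Rails are horizontal in the image and the grip (281, 187–248) stands midway between the fingers. Pointer (282,250) and clip (216,256) agree with a pull of about 55 mm. I descend and grip.

{"name": "servo_tool", "arguments": {"deltas": [{"dx": 1, "dy": 0, "dz": -30, "rx": 0, "ry": 0, "rz": 0, "fingers": 0}, {"dx": 0, "dy": 0, "dz": -30, "rx": 0, "ry": 0, "rz": 0, "fingers": 0}, {"dx": 0, "dy": 0, "dz": -20, "rx": 0, "ry": 0, "rz": 0, "fingers": 0}, {"dx": 0, "dy": 0, "dz": -8, "rx": 0, "ry": 0, "rz": 0, "fingers": 0}, {"dx": 0, "dy": 0, "dz": 0, "rx": 0, "ry": 0, "rz": 0, "fingers": 0}, {"dx": 0, "dy": 0, "dz": 0, "rx": 0, "ry": 0, "rz": 0, "fingers": 1}, {"dx": 0, "dy": 0, "dz": 0, "rx": 0, "ry": 0, "rz": 0, "fingers": 1}, {"dx": 0, "dy": 0, "dz": 0, "rx": 0, "ry": 0, "rz": 0, "fingers": 1}], "newtons": 50}}

```text
clock: 11.55
tcp_pos: [0.5016, 0.1429, 0.183]
orientation: [0.0, 0.651, 0.759, -0.0]
wrist_force: [-4.0, -1.6, 4.7]
finger_gap: 0.0152
```

{"name": "servo_tool", "arguments": {"deltas": [{"dx": 0, "dy": 0, "dz": 0, "rx": 0, "ry": 0, "rz": 0, "fingers": 1}, {"dx": 0, "dy": 0, "dz": 0, "rx": 0, "ry": 0, "rz": 0, "fingers": 1}]}}

```text
clock: 11.75
tcp_pos: [0.5015, 0.1429, 0.183]
orientation: [0.0, 0.651, 0.759, -0.0]
wrist_force: [-5.1, -1.3, 5.3]
finger_gap: 0.015
```

{"name": "servo_tool", "arguments": {"deltas": [{"dx": -4, "dy": -0.6, "dz": 0, "rx": 0, "ry": 0, "rz": 0, "fingers": 1}, {"dx": -9, "dy": -1.4, "dz": 0, "rx": 0, "ry": 0, "rz": 0, "fingers": 1}, {"dx": -11, "dy": -1.7, "dz": 0, "rx": 0, "ry": 0, "rz": 0, "fingers": 1}, {"dx": -11, "dy": -1.7, "dz": 0, "rx": 0, "ry": 0, "rz": 0, "fingers": 1}, {"dx": -10, "dy": -1.5, "dz": 0, "rx": 0, "ry": 0, "rz": 0, "fingers": 1}, {"dx": -7, "dy": -1, "dz": 0, "rx": 0, "ry": 0, "rz": 0, "fingers": 1}, {"dx": -3, "dy": -0.5, "dz": 0, "rx": 0, "ry": 0, "rz": 0, "fingers": 1}, {"dx": 0, "dy": 0, "dz": 0, "rx": 0, "ry": 0, "rz": 0, "fingers": 1}]}}

```text
clock: 12.55
tcp_pos: [0.45, 0.1345, 0.183]
orientation: [0.003, 0.651, 0.759, 0.003]
wrist_force: [9.8, -0.5, -4.2]
finger_gap: 0.0154
```

Run:
```python
from h import *
o=[]
im,K,T=cam('wrist'); s=env.get_state();print(s['tcp_pos'],s['wrist_force'],s['finger_gap'])
w=im
im,K,T=cam('scene'); a=cv2.resize(im[165:245,215:315],(500,400),interpolation=cv2.INTER_CUBIC)
save('end.png',np.hstack([cv2.resize(w,(533,400))[:, :300],a])); save('wend.png',w)
```

```text
[0.45020064 0.13453599 0.18300895] [ 8.85879612 -1.29573247 -3.2324381 ] 0.014920353792066429
```

View pics/end.png

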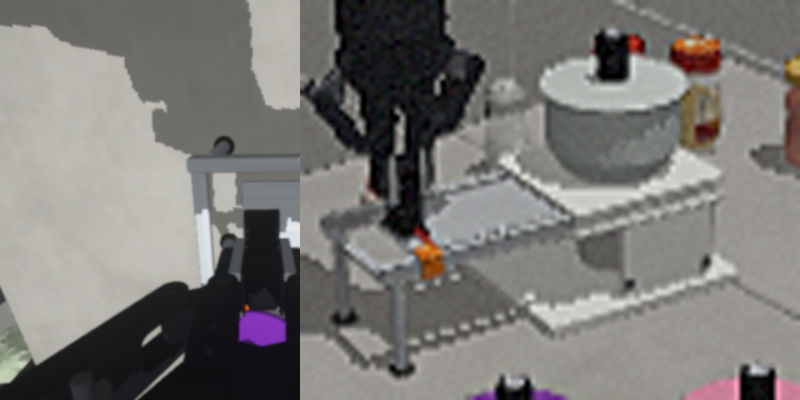

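{"name": "servo_tool", "arguments": {"deltas": [{"dx": -2, "dy": -0.3, "dz": 0, "rx": 0, "ry": 0, "rz": 0, "fingers": 1}, {"dx": 0, "dy": 0, "dz": 0, "rx": 0, "ry": 0, "rz": 0, "fingers": 1}, {"dx": 0, "dy": 0, "dz": 0, "rx": 0, "ry": 0, "rz": 0, "fingers": 1}, {"dx": 0, "dy": 0, "dz": 0, "rx": 0, "ry": 0, "rz": 0, "fingers": 1}]}}

```text
clock: 13.05
tcp_pos: [0.4485, 0.1343, 0.183]
orientation: [0.003, 0.651, 0.759, 0.003]
wrist_force: [8.7, -1.4, -4.3]
finger_gap: 0.0155
```

Run:
```python
from h import *
r=np.radians(8.7);u=np.array([np.cos(r),np.sin(r)])
d0=np.load('c3.npz')
for nm,(im,K,T) in (('before',(d0['im'],d0['K'],d0['T'])),('now',cam('scene'))):
  c=im[185:228,228:262].astype(int)
  o=(c[...,0]>140)&(c[...,1]>70)&(c[...,2]<80); y,x=np.nonzero(o); 
  ct=(x.mean()+228,y.mean()+185)
  e=(c[...,0]>100)&(c[...,1]<60)&(c[...,2]<65); y2,x2=np.nonzero(e); print(nm,ct,len(x),list(zip(x2+228,y2+185)))
  if len(x2):
    tip=(x2[y2.argmax()]+228,y2.max()+185); C,P=atz(K,T,ct,.089),atz(K,T,tip,.088); print(tip,'ptr-clip x',(P-C)[:2]@u, 'y',(P-C)[:2]@[-u[1],u[0]])
s=env.get_state();print(s['tcp_pos'],s['wrist_force'],s['finger_gap'],s['clock'])
im,K,T=cam('scene'); save('z.png',cv2.resize(im[200:230,230:270],(800,600),interpolation=cv2.INTER_NEAREST))
```

```text
before (np.float64(233.91666666666666), np.float64(201.91666666666666)) 12 [(np.int64(230), np.int64(198)), (np.int64(231), np.int64(198)), (np.int64(232), np.int64(198)), (np.int64(239), np.int64(198)), (np.int64(229), np.int64(199)), (np.int64(240), np.int64(200)), (np.int64(230), np.int64(201)), (np.int64(231), np.int64(201)), (np.int64(237), np.int64(201)), (np.int64(238), np.int64(201)), (np.int64(239), np.int64(201)), (np.int64(240), np.int64(201)), (np.int64(230), np.int64(202)), (np.int64(231), np.int64(202)), (np.int64(232), np.int64(202)), (np.int64(233), np.int64(202)), (np.int64(234), np.int64(202)), (np.int64(235), np.int64(202)), (np.int64(236), np.int64(202)), (np.int64(237), np.int64(202)), (np.int64(238), np.int64(202)), (np.int64(230), np.int64(203)), (np.int64(231), np.int64(203)), (np.int64(232), np.int64(203)), (np.int64(233), np.int64(203)), (np.int64(234), np.int64(203)), (np.int64(251), np.int64(208)), (np.int64(252), np.int64(209)), (np.int64(253), np.int64(209)), (np.int64(241), np.int64(214)), (np.int64(238), np.int64(215)), (np.int64(242), np.int64(216)), (np.int64(240), np.int64(217)), (np.int64(241), np.int64(217)), (np.int64(242), np.int64(217)), (np.int64(240), np.int64(218)), (np.int64(241), np.int64(218)), (np.int64(242), np.int64(218)), (np.int64(240), np.int64(219)), (np.int64(241), np.int64(219)), (np.int64(242), np.int64(219))]
(np.int64(240), np.int64(219)) ptr-clip x -0.044544086114875814 y -0.13494369883826524
now (np.float64(240.21428571428572), np.float64(215.35714285714286)) 14 [(np.int64(238), np.int64(211)), (np.int64(238), np.int64(212)), (np.int64(239), np.int64(212)), (np.int64(240), np.int64(213)), (np.int64(242), np.int64(216))]
(np.int64(242), np.int64(216)) ptr-clip x 0.0037837444029470966 y -0.00596482977161186
[0.44858492 0.1342812  0.18303513] [ 8.47364177 -0.10165368 -3.67156263] 0.01528387130396957 13.1
```

Run:
```python
from h import *
r=np.radians(8.7);u=np.array([np.cos(r),np.sin(r)])
im,K,T=cam('scene'); f=lambda p,z:atz(K,T,p,z)[:2]
rim=np.array([.6248,.1605])
print('ptr before',(f((253.5,209.3),.088)-rim)@u,'ptr now',[(f(p,.088)-rim)@u for p in((240.3,213.3),(239.5,212.5))])
# predicted clip outline px for clip x=-.180 and pointer bar at that x
for cx in(-.188,-.180,-.172): 
  print(cx,[proj(K,T,(*(rim+cx*u+y*np.array([-u[1],u[0]])),.09)).round(1).tolist() for y in(-.028,-.038,-.045,-.052)])
c=im[205:225,232:250].astype(int)
for y in range(6,16): print(y+205,' '.join('%3d/%3d/%3d'%tuple(v) for v in c[y,2:13]))
```

```text
ptr before -0.11695632679071245 ptr now [np.float64(-0.17174930455730134), np.float64(-0.17117583257913277)]
-0.188 [[236.0, 213.8], [237.3, 214.9], [238.2, 215.6], [239.1, 216.4]]
-0.18 [[238.0, 213.2], [239.4, 214.3], [240.3, 215.1], [241.2, 215.8]]
-0.172 [[240.1, 212.7], [241.4, 213.8], [242.3, 214.5], [243.3, 215.3]]
211   0/  0/  0  21/ 21/ 24   1/ 11/ 10  76/ 14/  8 115/ 15/ 12  59/ 11/ 15  95/107/110 170/178/177 161/162/166 159/163/163 157/159/160
212  54/ 53/ 56  49/ 53/ 55  44/ 47/ 50  94/103/103 104/ 39/ 44 142/ 21/ 21 131/130/137 163/172/176 162/169/174 162/166/168 171/172/172
213 130/131/133  86/ 89/ 89 127/129/133 182/195/200 125/122/115 131/ 69/ 59 159/ 59/ 50 163/134/135 158/166/173 151/160/164 180/183/187
214 140/137/132  97/ 97/100 170/176/180 159/166/173 194/142/ 97 169/111/ 59 184/ 88/ 17 209/105/ 15 157/ 99/ 53 132/127/130  92/ 97/101
215 155/151/145 120/120/113 102/105/105 125/116/110 174/ 83/ 20 209/109/ 26 202/112/ 30 207/117/ 42 217/133/ 43 169/136/111 131/140/146
216 154/152/148 143/144/142 168/171/172 163/171/181  96/ 86/ 78 182/ 96/ 29 150/ 77/ 24 165/106/ 37 122/ 55/ 14 105/ 80/ 62  98/104/110
217 157/159/161 164/167/171 171/175/178 121/130/131  83/ 96/106  99/ 58/ 31 101/ 50/ 10 132/ 64/ 13 134/ 67/ 15 118/ 83/ 58 103/113/120
218  68/ 73/ 75  87/ 89/ 89  99/101/103 103/102/105  98/107/113  89/ 64/ 47 142/ 69/ 20 137/ 69/ 13 143/ 71/ 21 127/ 66/ 27 114/126/128
219 106/106/107 106/107/109 101/106/105 107/105/107 104/112/113  92/ 64/ 43 141/ 64/  0 133/ 73/ 29 133/ 61/ 20 121/ 76/ 43  83/ 91/ 90
220 101/103/102 109/110/112 108/112/112 116/115/115 117/125/120  96/ 74/ 57 135/ 69/ 39 107/ 82/ 63 125/108/ 95  86/ 89/ 95  90/ 90/ 85
```

Run:
```python
from h import *
im=cv2.imread('pics/w5.png')[:,:,::-1].astype(int)
s=np.load('w4.npz');K=s['K']
# w5 camera pose from recorded tcp and the fixed hand-eye
c=read_camera('wrist');W=np.eye(4);W[:3,:3]=R.from_quat([.65139799,.75873194,-.00190406,-.0016966]).as_matrix();W[:3,3]=[.49941613,.14275979,.26718706];T=W@np.array(c['hand_eye'])
r=np.radians(8.7);u=np.array([np.cos(r),np.sin(r)])
o=im[245:270,200:235];m=(o[...,0]>150)&(o[...,2]<80)&(o[...,0]-o[...,2]>100);y,x=np.nonzero(m);print('clip',x.min()+200,x.max()+200,y.min()+245,y.max()+245)
cp=((x.min()+x.max())/2+200,y.mean()+245)
o=im[240:258,272:292];m=(o[...,0]>110)&(o[...,1]<90)&(o[...,2]<90);y,x=np.nonzero(m);print(list(zip(x+272,y+240)));pp=(x.mean()+272,y.max()+240)
for z in(.09,.093,.097): print(z,(atz(K,T,pp,.088)-atz(K,T,cp,z))[:2]@u)
```

```text
clip 208 225 249 261
[(np.int64(279), np.int64(248)), (np.int64(280), np.int64(248)), (np.int64(281), np.int64(248)), (np.int64(282), np.int64(248)), (np.int64(279), np.int64(249)), (np.int64(280), np.int64(249)), (np.int64(281), np.int64(249)), (np.int64(282), np.int64(249)), (np.int64(283), np.int64(249)), (np.int64(280), np.int64(250)), (np.int64(281), np.int64(250)), (np.int64(282), np.int64(250)), (np.int64(281), np.int64(251))]
0.09 0.05808296142434391
0.093 0.057428658378887235
0.097 0.05655625431827827
```

{"name": "servo_tool", "arguments": {"deltas": [{"dx": -2.5, "dy": -0.4, "dz": 0, "rx": 0, "ry": 0, "rz": 0, "fingers": 1}, {"dx": 0, "dy": 0, "dz": 0, "rx": 0, "ry": 0, "rz": 0, "fingers": 1}, {"dx": 0, "dy": 0, "dz": 0, "rx": 0, "ry": 0, "rz": 0, "fingers": 1}, {"dx": 0, "dy": 0, "dz": 0, "rx": 0, "ry": 0, "rz": 0, "fingers": 1}, {"dx": 0, "dy": 0, "dz": 0, "rx": 0, "ry": 0, "rz": 0, "fingers": 1}, {"dx": 0, "dy": 0, "dz": 0, "rx": 0, "ry": 0, "rz": 0, "fingers": 1}]}}

```text
clock: 13.85
tcp_pos: [0.4462, 0.1339, 0.183]
orientation: [0.003, 0.651, 0.759, 0.003]
wrist_force: [9.5, -0.8, -3.2]
finger_gap: 0.0152
```

Run:
```python
from h import *
im,K,T=cam('scene');c=im[205:225,232:250].astype(int)
for y in range(5,11): print(y+205,' '.join('%3d/%3d/%3d'%tuple(v) for v in c[y,2:13]))
def knob(n,b):
    im,K,T=cam(n);x0,y0,x1,y1=b;m=(im[y0:y1,x0:x1].max(2)<60).astype(np.uint8);_,_,s,ce=cv2.connectedComponentsWithStats(m);i=1+s[1:,4].argmax();print(n,s[i]);return ray(K,T,ce[i]+[x0,y0])
print('knob',tri([knob('scene',(268,166,285,184)),knob('side',(210,208,228,236))]))
s=env.get_state();print(s['tcp_pos'],s['wrist_force'],s['finger_gap'],s['clock'])
for n in ['scene','side']:
  cam(n)
  for t in ['plain_lid','rice_tub','salt_shaker','timer','cup_center']: print(n,t,[(np.round(r['extent']).tolist(),round(r['confidence'],2)) for r in cut_out(t,n)[:1]])
```

```text
210  24/ 24/ 31  12/ 22/ 20  33/ 12/ 13  52/ 10/ 15  38/ 49/ 56 164/171/172 168/171/171 161/162/166 160/162/162 161/163/165 159/161/161
211   3/  0/  0  20/ 21/ 24  61/ 19/ 19 118/ 20/ 18  48/  3/  4  54/ 55/ 56 170/179/182 166/169/171 161/163/164 159/163/164 160/163/163
212  33/ 31/ 37  38/ 38/ 43  39/ 48/ 52  98/ 51/ 51 123/ 25/ 22 103/ 37/ 39 167/175/180 162/168/173 162/167/170 162/165/168 169/171/173
213  56/ 59/ 56 113/114/117 119/126/126 118/134/142 118/ 68/ 58 157/ 33/ 20 153/130/142 175/167/174 155/160/168 155/163/167 176/182/185
214 110/112/108 183/186/191 167/172/177 168/177/186 167/110/ 58 165/ 86/ 33 133/ 51/  6 212/109/ 21 163/103/ 57 131/131/131  84/ 87/ 93
215 155/151/144  91/ 92/ 91 145/147/150 138/130/126 180/ 89/ 28 211/112/ 29 205/113/ 36 203/114/ 27 215/128/ 36 170/139/116 133/141/147
scene [ 6  5  7 10 53]
side [  4   7  10  16 116]
knob (array([0.62425038, 0.16339973, 0.18103352]), [np.float64(0.002179441233242309), np.float64(0.0021794412332422513)])
[0.44616073 0.13388613 0.18304292] [ 9.60959413 -0.54744338 -3.8901297 ] 0.015264374703351517 14.0
scene plain_lid [([262.0, 170.0, 293.0, 188.0], 0.23)]
scene rice_tub [([326.0, 260.0, 382.0, 306.0], 0.7)]
scene salt_shaker [([253.0, 183.0, 259.0, 194.0], 0.52)]
scene timer [([262.0, 172.0, 294.0, 189.0], 0.46)]
scene cup_center [([270.0, 212.0, 277.0, 218.0], 0.59)]
side plain_lid [([326.0, 212.0, 362.0, 231.0], 0.69)]
side rice_tub [([265.0, 176.0, 288.0, 208.0], 0.6)]
side salt_shaker [([171.0, 310.0, 193.0, 354.0], 0.66)]
side timer [([219.0, 332.0, 253.0, 366.0], 0.73)]
side cup_center []
```

```bash
python3 -c "
from workcell import job; print(job.hand_in())"
```

```text
the job is handed in; nothing more can be done
None
```

The lid is seated on the hopper and let go, and the gripper is holding the gate pulled out about 56 mm, with the pointer beside the clip. I handed the job in at about 14 s on the robot clock; no verdict was reported.

**Lid:** I picked up the silver lid with the black knob and left the purple, pink and all-steel ones alone. After release it looked level and centred in both views. Its knob measured z = 0.181 m, the height for a seated lid. It was within about 3 mm of the measured rim centre, but the two views of the knob disagreed by about 2 mm each.

**Gate:** My estimates of the distance to the clip ran from 53 to 58 mm, so I took about 56 mm. In the last scene picture the line of the pointer runs into the middle of the clip. The wrist force of about 9.6 N fits the expected spring pull, and the finger opening held steady at 15 mm.

**Other items:**
- **Rice tub, shaker, timer:** their detections matched the start within the networks' scatter. The timer match is from the side view only.
- **Plain lid:** it was found again only in the side view, about 4–5 px from before. In the scene view the network gave a false, low-confidence hit for it, and another for the timer.
- **Cup:** it still showed under the outlet in the scene view. The side view did not see it, at the start or the end.

The picture limit stopped one last close-up, so I did the final pointer check from pixel values instead.

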